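# Discard the culled paraffin blocks and close up the drawer row

### The arm

A 6-joint arm with a two-finger parallel gripper is mounted at the origin on the work surface. World frame = base frame: x ahead of the robot, y to its left, z up, the work surface at z = 0. Lengths are in m, angles in rad, forces in N, time in s.
With the tool pointing down it reaches from about 0.35 to 0.975 m from the base axis. Payload 4.9 kg.
Tool frame: the origin (TCP) lies midway between the tips of the shut fingers; the grasp point (between the pads) lies 19 mm behind it; z points along the fingers, y is the direction in which the jaws open and shut (so a half turn about z gives the same grasp; the last joint's range is limited). The gripper opens to 85 mm and grips with 20 to 120 N. Pads are 22 mm wide; open, the fingers measure 114 mm over their backs; the gripper's body (76 mm by 85 mm) begins 54 mm behind the grasp point. The pads swing forward as they close: fully open they stand 13 mm farther back than shut.
Start: joints at [-1.352, 0.053, 1.613, -0, 1.476, -0.119], TCP at [0.207, -0.59, 0.231] pointing down, gripper open.
Joint ranges: [-3.01, 3.01], [-1.01, 2.22], [0.06, 2.58], [-1.02, 4.17], [0.09, 2.62], [-3.14, 3.14]. Speed limits (rad/s): [2.57, 2.57, 3.14, 3.14, 3.14, 3.14].

### API

Orientations are given as a rotation vector (axis times angle).
In Python, from station import ctrl gives the robot as it stands.
- The arm moves only by the shell command python3 -m jog 'ROWS' [FORCE]. ROWS is JSON, one flat list of numbers, 7 for each row, row after row: the opening, from 0 (shut) to 1 (fully open), then the shift along the tool's x, y, z in m, then the turn, a rotation vector about the tool's x, y, z in degrees. A call has 1 to 10 rows; each row shifts and turns the commanded pose from where the row before left it, along the tool's axes as they then stand; what a row does not reach is not made up. A row lasts 1/8 s, in which the tool goes at most 62.5 mm and 10.7 degrees, less where a joint would pass 70% of its speed; a pose out of reach is approached as far as the arm can. A call with a gripper value outside its range is refused whole. The fingers move at their own pace and stop on an object; FORCE is the grip in N (left out, the last holds). Time passes only in rows, so rows that do not move let the fingers close. It gives the time, the measured TCP pose, the force and the opening at its end, in the units of the state.
- ctrl.get_obs(): the state, without advancing time (a new reading comes with each control period).
- ctrl.get_image(name): name is "scene" or "top" or "wrist"; returns a dict with "image" (420x560x3 uint8, blue, green, red), "camera_matrix" (3x3 intrinsics, pixels), "rvec" (rotation vector, rad) and "tvec" (3), from world to camera coordinates, as OpenCV has them; the wrist camera has in their place "mount" (4x4, takes a point from camera to tool coordinates, whose origin is the TCP and whose axes are the flange's). Camera axes: x right, y down, z forward; pixel columns grow to the right and rows downward; lengths in m; the calibration is good to about 2 mm. A picture is of the moment at which its call begins: read the wrist's pose just before it. There is no depth.
- ctrl.finish_job(): hands the job in, once; it reports no verdict.
Trained networks look in a picture, given as the dict that the camera call returned (one of the last four; its "shot" number tells which), for a name from the list of things; names that differ only in an ending like _2 or _b are one class to them, and where a whole thing is asked for, a point or a joint stands for the part that bears it (a point fixed in the world has none). Each returns a list of dicts, best first, with "p" (0 to 1); they miss things now and then, are a little off and sometimes report something else, mostly with a low value. They report only what shows in the picture. A call takes as long as a camera call. They do not tell look-alikes from the thing itself.
- ctrl.boxes_of(target, picture): "box" ([centre column, centre row, width, height] in pixels, round what is visible of it).
The state is a dict: "t": time; "q": joint angles; "dq": joint speeds; "effort": joint torques, N m; "tool_pos": TCP position; "tool_rot": TCP orientation; "contact_force": force on the tool from outside, world axes, zero at the start; "wrist_torque": the same for the moment, N m; "opening": finger opening in m.
Only numpy, scipy, OpenCV 4.12 (cv2) and the standard library are available. Lean on these libraries where they do the work, as an engineer would, in place of code of your own. Each camera call takes 0.05 s, during which the arm holds its last target. There are 200 camera calls.

### The job

Put all the culled paraffin blocks lying in the open bay of the drawer insert into the steel discard cup, then carry the cup to the yellow bin, press its flap open with the cup's lip (never with hand or arm) and tip every block through into the bin. Stand the cup back upright on its black mat with the lip pointing the same way as before, and once the blocks are in the bin press the blue nozzle cap of the disinfectant canister fully down and let it spring back. Slide the steel divider fully up towards the kept row to close the emptied bay, and leave the things round about where they are.

Things in the scene. Friction and masses are not known exactly. Their poses are not given: they have to be found in the camera images.
- insert: fixed pale ash insert, own x -90 to +145 mm, y -170 to +170. Origin at bench level under the middle of the inner floor, which is 6 mm up, x -80 to +80, y -160 to +160; walls and wide far rim (+x) 20 mm high. A fixed packed row of standing sky-blue cassettes (to keep, 39 mm high) fills y +90 to +160. The culled blocks lie between the divider and that row.
- divider (a joint): stainless divider plate across the insert, 4 mm thick, sliding in its grooves along the insert's own +y towards the kept row. Value in m: 0 to 0.02 at the start (plate at insert y = -0.135 + value), 0.215 at its stop, 8 mm short of the kept row. Stays where it is left; drags with about 1.5 N.
- divider_grip (a point): middle of the steel grip bar on the divider's top edge: bar 50 mm along the insert's x, 10 mm thick along its y, 20 mm tall (48 to 68 mm above the bench); this point is 58 mm above the bench. Axes as the insert's.
- block1_mid (a point): culled paraffin block (may be absent), lying flat: sky-blue cassette 40 x 28 x 6 mm with a cream wax slab 32 x 24 x 8 mm on top, 14 mm in all, 14 g. This point is its centre, half-way up; own x along the 40 mm side, own z out of the wax.
- block2_mid (a point): culled paraffin block (may be absent), lying flat: sky-blue cassette 40 x 28 x 6 mm with a cream wax slab 32 x 24 x 8 mm on top, 14 mm in all, 14 g. This point is its centre, half-way up; own x along the 40 mm side, own z out of the wax.
- block3_mid (a point): culled paraffin block (may be absent), lying flat: sky-blue cassette 40 x 28 x 6 mm with a cream wax slab 32 x 24 x 8 mm on top, 14 mm in all, 14 g. This point is its centre, half-way up; own x along the 40 mm side, own z out of the wax.
- block4_mid (a point): culled paraffin block (may be absent), lying flat: sky-blue cassette 40 x 28 x 6 mm with a cream wax slab 32 x 24 x 8 mm on top, 14 mm in all, 14 g. This point is its centre, half-way up; own x along the 40 mm side, own z out of the wax.
- cup_grip (a point): grip point of the loose discard cup, a steel scoop-like tray with a black upright fin handle, 170 g. The fin is 12 mm thick (own y), 40 mm long (own x), from 12 to 78 mm above the cup's underside; this point is its middle, 55 mm above the underside. Own +x points from the fin to the pouring lip, own z up. The flat fin can be pinched across its 12 mm with the gripper upright or leaning fore and aft.
- cup_floor (a point): middle of the cup's inner floor, 95 mm ahead of the grip point and 52 mm below it, axes as the cup's. Flat floor 119 mm long (x -60 to +59), inner width 88 mm; then a ramp rises 4 mm to the lip. Side and back walls are 3 mm thick and rise 37 mm above the floor; no front wall.
- cup_lip (a point): middle of the cup's pouring lip, 179 mm ahead of the grip point along the cup's x and 48 mm below it, 7 mm above the underside. Axes as the cup's. The side walls reach as far as the lip. Blocks begin to slide when the cup is tipped lip-down by some 15 to 30 degrees; at 60 they leave freely, if the flap is pressed well clear of the lip.
- mat: fixed black rubber mat 250 mm (own x) x 150 mm, 4 mm thick, on which the cup stands, lip to the mat's +x, its grip point about 78 mm behind the mat's centre. Origin under its centre, at bench level.
- bin: fixed yellow discard bin, 170 mm (own x) x 150 mm (own y), 180 mm tall. Origin at bench level under its centre; its front looks to its own -x. The front wall (x -85 mm) ends at 120 mm height; from there a 45 degree slanted opening, 144 mm wide between the sides, runs up to x -25 mm, height 180 mm, where the flat roof begins. The opening is covered by the flap.
- flap (a joint): grey one-way flap, 138 mm wide, 83 mm long, 4 mm thick, hinged on the top edge of the slanted opening (bin x -25 mm, height 180 mm). 0 shut (lying in the 45 degree slant), grows to at most 1.4 rad as it swings down into the bin; 0.78 is hanging plumb. A spring shuts it; it needs about 0.6 N at the free edge to start and about 1.4 N at 1 rad.
- flap_edge (a point): middle of the flap's free lower edge; when shut at bin x -84 mm, height 121 mm. Axes as the flap's.
- nozzle (a joint): sprung nozzle cap on the fixed white disinfectant canister (60 mm dia, shoulder to 130 mm height): 0 up, 0.006 m fully down; moves down 6 mm, from 1.8 N to 7.2 N, and springs back.
- nozzle_top (a point): middle of the flat top of the blue nozzle cap, 28 mm dia, 160 mm above the bench when up. Press straight down here.
- puller: bystander, leave alone: black phenolic knob puller, 28 mm dia, 34 mm tall, on the insert's far rim. Origin under its centre.
- mould: bystander, leave alone: small open steel embedding mould, 34 x 44 x 12 mm, on the insert's far rim. Origin under its centre.
- jar: bystander, leave alone: frosted white jar, 42 mm dia, 45 mm tall, on the insert's far rim. Origin under its centre.
- loupe: bystander, leave alone: dark metal loupe, 40 mm dia, 30 mm tall, on the bench between mat and bin. Origin under its centre.
- tape: bystander, leave alone: white roll of tape, 56 mm dia, 19 mm tall, flat on the bench. Origin under its centre.
- marker: bystander, leave alone: white and red marker pen, 110 x 13 mm, lying on the bench. Origin under its centre.
There are look-alikes about, which are no part of the job. What is shaped like the part that bears block2_mid but orange or red is not meant.

How it is judged:
By the outcome, as a careful person would: the job done as asked, in the order asked, and still so for the second after the job is handed in, with the robot touching nothing.
Of block1, block2, block3, block4 only 2 to 4 are there at a start; the rules pass over those that are not, and their reading is None.
At some moment in a run one of block1, block2, block3, block4 may be knocked a few centimetres aside while the robot is not near it.
It also fails if it takes over 210 s, if anything falls off the work surface, if the arm or the gripper's body presses on something with over 40 N, if the wrist force passes 120 N, or if a joint passes its speed limit or range.

## Working session

There is one attempt and no reset: what is moved stays moved. The work goes in short steps, Python scripts to look and compute and a shell command to move; the robot and the scene stay as the last step left them, time stands still between calls to the robot, and variables do not carry over. Pictures are saved under pics/ and viewed, about 12 in all and at most 16, crops included, and the job is handed in when it is done.

```bash
ls; mkdir -p pics
cat > h.py <<'E'
import numpy as np, cv2, json
from scipy.spatial.transform import Rotation as R
from station import ctrl
def cam(p, o=None):
    K=np.array(p["camera_matrix"])
    if "mount" in p:
        T=np.eye(4); T[:3,:3]=R.from_rotvec(o["tool_rot"]).as_matrix(); T[:3,3]=o["tool_pos"]
        M=T@np.array(p["mount"]); return K,M[:3,:3],M[:3,3]
    Rm=R.from_rotvec(np.ravel(p["rvec"])).as_matrix(); return K,Rm.T,-Rm.T@np.ravel(p["tvec"])
def px2w(c,uv,z):
    K,Rc,t=c; d=Rc@np.linalg.solve(K,[uv[0],uv[1],1]); return t+d*(z-t[2])/d[2]
def w2px(c,P):
    K,Rc,t=c; v=K@(Rc.T@(np.array(P)-t)); return v[:2]/v[2]
def shot(name,fn=None,scale=1):
    o=ctrl.get_obs(); p=ctrl.get_image(name); 
    if fn: cv2.imwrite("pics/"+fn,p["image"])
    return p,cam(p,o),o
E
python3 - <<'E'
from h import *
a,ca,o=shot("top","top0.png"); b,cb,_=shot("scene","scene0.png")
print(ca[2],cb[2])
for n,p in(("top",a),("scene",b)):
  for t in ["insert","divider_grip","block1_mid","cup_grip","cup_floor","mat","bin","flap","nozzle_top","puller","mould","jar","loupe","tape","marker"]:
    print(n,t,[(np.round(d["box"]).astype(int).tolist(),round(d["p"],2)) for d in ctrl.boxes_of(t,p)][:6])
E
```

```text
pics
[0.47472774 0.02914484 1.11977222] [ 1.15922159 -0.33176315  0.90477985]
top insert [([182, 160, 21, 11], 0.65), ([177, 201, 138, 98], 0.58)]
top divider_grip [([228, 208, 10, 68], 0.73), ([323, 216, 44, 82], 0.63)]
top block1_mid [([198, 222, 13, 11], 0.48), ([175, 198, 139, 95], 0.28)]
top cup_grip [([322, 216, 44, 80], 0.61), ([321, 217, 70, 108], 0.54)]
top cup_floor [([323, 218, 43, 85], 0.67)]
top mat [([320, 217, 72, 108], 0.95), ([176, 200, 137, 97], 0.44)]
top bin [([449, 159, 126, 109], 0.91)]
top flap [([322, 216, 45, 82], 0.72), ([440, 178, 74, 60], 0.7)]
top nozzle_top [([333, 130, 18, 11], 0.6), ([438, 177, 73, 63], 0.26)]
top puller []
top mould [([181, 160, 20, 17], 0.72), ([168, 196, 17, 16], 0.66)]
top jar [([138, 165, 17, 20], 0.87)]
top loupe [([386, 244, 21, 16], 0.68), ([437, 176, 71, 62], 0.64), ([451, 158, 122, 110], 0.4)]
top tape [([280, 140, 20, 22], 0.7)]
top marker [([439, 285, 8, 46], 0.74), ([216, 158, 10, 10], 0.47), ([280, 139, 24, 22], 0.45)]
scene insert [([366, 211, 152, 104], 0.96)]
scene divider_grip [([323, 212, 34, 49], 0.91)]
scene block1_mid []
scene cup_grip [([241, 240, 64, 84], 0.77)]
scene cup_floor [([244, 242, 66, 82], 0.75)]
scene mat [([239, 252, 99, 93], 0.95), ([172, 251, 13, 18], 0.64)]
scene bin [([132, 321, 122, 118], 0.82)]
scene flap [([146, 274, 78, 17], 0.84)]
scene nozzle_top [([269, 266, 20, 18], 0.54)]
scene puller [([146, 274, 69, 16], 0.71), ([358, 237, 10, 15], 0.63)]
scene mould [([384, 226, 21, 14], 0.6), ([239, 249, 100, 92], 0.24)]
scene jar [([414, 203, 20, 23], 0.7)]
scene loupe [([173, 251, 19, 24], 0.65), ([107, 242, 22, 33], 0.32)]
scene tape [([317, 284, 23, 28], 0.61)]
scene marker [([106, 241, 17, 30], 0.78), ([366, 212, 153, 105], 0.45)]
```

Run:
```python
import cv2
a=cv2.imread("pics/top0.png"); cv2.imwrite("pics/top0b.png",cv2.resize(a[80:330,90:540],None,fx=1.77,fy=1.77,interpolation=cv2.INTER_CUBIC))
a=cv2.imread("pics/scene0.png"); cv2.imwrite("pics/scene0b.png",cv2.resize(a[140:400,50:460],None,fx=1.9,fy=1.9,interpolation=cv2.INTER_CUBIC))
```

```text
(no output)
```

View pics/top0b.png

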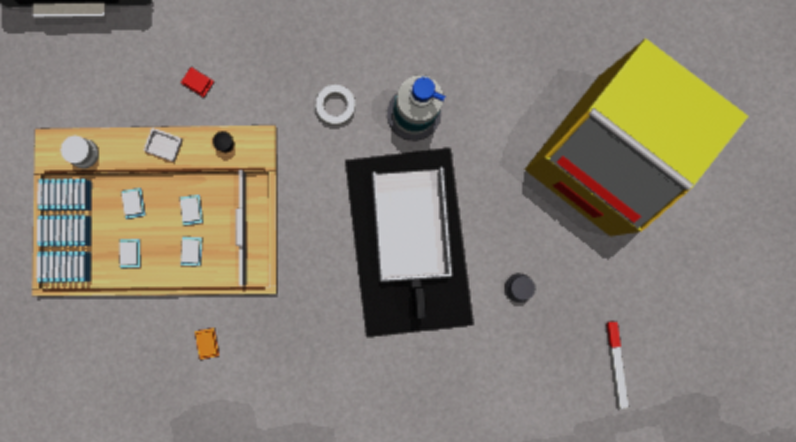

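View pics/scene0b.png

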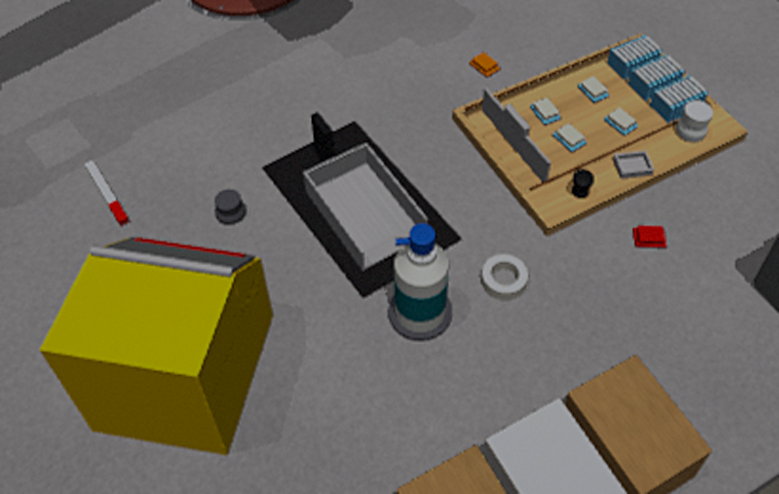

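The top view shows four culled blocks at crop pixels (133,203), (191,210), (130,254) and (191,251). The red (198,82) and orange (207,344) look-alikes lie outside the insert. The cup is on the mat with its lip towards the canister, and the bin is at upper right.

Run:
```python
from h import *
p,c,o=shot("top")
P=lambda x,y,z: np.round(px2w(c,(x/1.77+90,y/1.77+80),z),3)
for n,l,z in [("insert",[(34,128),(276,125),(278,295),(33,296)],.02),("blocks",[(133,203),(191,210),(130,254),(191,251)],.02),
 ("divtop",[(241,170),(241,285)],.048),("grip",[(239,229)],.068),("mat",[(346,160),(450,149),(473,325),(368,336)],.004),
 ("cuprim",[(375,173),(444,169),(451,275),(381,281)],.044),("fin",[(417,284),(418,316)],.082),("binroof",[(645,40),(746,117),(689,187),(592,113)],.18),("flapedge",[(551,160),(640,229)],.121),
 ("nozz",[(424,88)],.16),("puller",[(223,142)],.054),("mould",[(163,146)],.03),("jar",[(78,151)],.065),("loupe",[(520,288)],.03),("tape",[(335,105)],.019),("marker",[(618,365)],.01)]:
  print(n,[P(*q,z).tolist() for q in l])
print(o["tool_pos"],o["tool_rot"],R.from_rotvec(o["tool_rot"]).as_matrix().round(3).tolist())
w=ctrl.get_image("wrist"); print(np.round(w["mount"],3).tolist(),np.round(w["camera_matrix"],0).tolist())
```

```text
insert [[0.683, 0.473, 0.02], [0.683, 0.132, 0.02], [0.447, 0.129, 0.02], [0.447, 0.47, 0.02]]
blocks [[0.576, 0.332, 0.02], [0.565, 0.25, 0.02], [0.505, 0.335, 0.02], [0.508, 0.25, 0.02]]
divtop [[0.617, 0.177, 0.048], [0.461, 0.177, 0.048]]
grip [[0.535, 0.177, 0.068]]
mat [[0.635, 0.034, 0.004], [0.649, -0.112, 0.004], [0.403, -0.139, 0.004], [0.389, 0.006, 0.004]]
cuprim [[0.611, -0.005, 0.044], [0.616, -0.098, 0.044], [0.473, -0.105, 0.044], [0.465, -0.011, 0.044]]
fin [[0.461, -0.056, 0.082], [0.42, -0.057, 0.082]]
binroof [[0.749, -0.322, 0.18], [0.656, -0.436, 0.18], [0.574, -0.367, 0.18], [0.663, -0.257, 0.18]]
flapedge [[0.616, -0.223, 0.121], [0.528, -0.33, 0.121]]
nozz [[0.7, -0.062, 0.16]]
puller [[0.654, 0.2, 0.054]]
mould [[0.654, 0.288, 0.03]]
jar [[0.642, 0.395, 0.065]]
loupe [[0.455, -0.199, 0.03]]
tape [[0.711, 0.049, 0.019]]
marker [[0.349, -0.334, 0.01]]
[ 0.20712462 -0.58965198  0.23128546] [-3.09687122e+00 -5.28027891e-01  1.26412408e-05] [[0.943, 0.331, -0.0], [0.331, -0.943, 0.0], [-0.0, -0.0, -1.0]]
[[-0.0, -0.961, -0.277, 0.071], [1.0, -0.0, -0.0, -0.0], [0.0, -0.277, 0.961, -0.143], [0.0, 0.0, 0.0, 1.0]] [[344.0, 0.0, 281.0], [0.0, 344.0, 212.0], [0.0, 0.0, 1.0]]
```

```bash
python3 -m jog '[1,0,0,-0.02,0,0,9.65,1,0,0,-0.02,0,0,9.67,1,0.02,-0.048,0,0,0,0,1,0.02,-0.048,0,0,0,0,1,0.02,-0.048,0,0,0,0,1,0.02,-0.048,0,0,0,0,1,0.02,-0.048,0,0,0,0,1,0.02,-0.048,0,0,0,0,1,0.02,-0.048,0,0,0,0,1,0.02,-0.048,0,0,0,0]'
python3 -m jog '[1,0.02,-0.048,0,0,0,0,1,0.02,-0.048,0,0,0,0,1,0.02,-0.048,0,0,0,0,1,0.02,-0.048,0,0,0,0,1,0.02,-0.048,0,0,0,0,1,0.02,-0.048,0,0,0,0,1,0.02,-0.048,0,0,0,0,1,0.02,-0.048,0,0,0,0,1,0.02,-0.048,0,0,0,0,1,0.01,-0.02,0,0,0,0]'
cat >> h.py <<'E'
def blocks(c,img,lo=(.44,.19),hi=(.63,.385),z=.02):
    """cream wax slabs: bright, low-saturation warm pixels inside the bay"""
    g=np.mgrid[0:img.shape[0],0:img.shape[1]]; v,u=g.reshape(2,-1)
    K,Rc,t=c; d=Rc@np.linalg.solve(K,np.vstack([u,v,np.ones(u.size)])); W=t[:,None]+d*((z-t[2])/d[2])
    inb=((W[0]>lo[0])&(W[0]<hi[0])&(W[1]>lo[1])&(W[1]<hi[1])).reshape(img.shape[:2])
    h=cv2.cvtColor(img,cv2.COLOR_BGR2HSV)
    m=(inb&(h[...,2]>150)&((h[...,1]<60)|((h[...,0]>75)&(h[...,0]<110)))).astype(np.uint8)
    out=[]
    for k in cv2.findContours(m,cv2.RETR_EXTERNAL,cv2.CHAIN_APPROX_NONE)[0]:
        if cv2.contourArea(k)<60: continue
        w=np.array([px2w(c,q[0],z)[:2] for q in k],np.float32)*1000
        (cx,cy),(a,b),th=cv2.minAreaRect(w)
        if a<b: th+=90; a,b=b,a
        th=(th+90)%180-90
        out.append((round(cx),round(cy),round(a),round(b),round(th)))
    return out
E
python3 - <<'E'
from h import *
p,c,o=shot("wrist","w1.png"); print(o["t"],o["tool_pos"],o["tool_rot"]); print(blocks(c,p["image"]))
t,ct,_=shot("top"); print(blocks(ct,t["image"]))
E
```

```text
t: 2.95
tool_pos: [0.3673, -0.204, 0.2716]
tool_rot: [3.141, 0.0, 0.002]
contact_force: [0.5, -0.7, -0.3]
opening: 0.0856
t: 4.2
tool_pos: [0.5569, 0.249, 0.2709]
tool_rot: [-3.141, -0.005, 0.001]
contact_force: [0.4, -0.5, 0.4]
opening: 0.0854
4.2 [0.55694553 0.24902695 0.27094634] [-3.14138931e+00 -4.78521731e-03  6.97407049e-04]
[(505, 340, 32, 23, 1), (507, 252, 32, 25, -3), (567, 253, 38, 28, 7), (578, 336, 37, 26, 2)]
[(509, 251, 37, 27, 0), (561, 251, 28, 27, -80)]
```

View pics/w1.png

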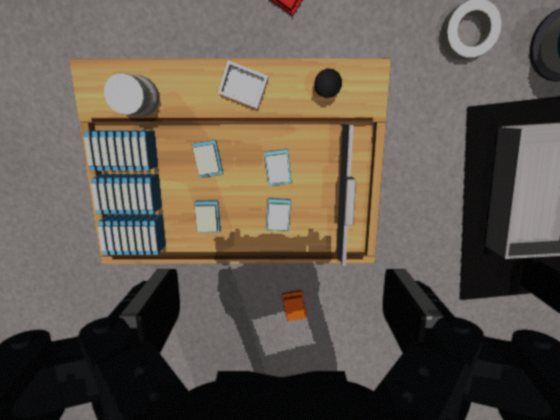

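Wrist view: wanted blocks are at (206,158), (277,167), (206,216) and (278,214). All are cream on sky-blue and inside the bay, while the orange (293,305) and red (288,3) ones are outside. I'm picking the block at (278,214) first.

```bash
python3 -m jog '[0.7,-0.025,-0.0015,0.05,0,0,0,0.7,-0.025,-0.0015,0.055,0,0,0,0.7,0,0,0.06,0,0,0,0.7,0,0,0.05,0,0,0,0.7,0,0,0.03,0,0,0,0.7,0,0,0.02,0,0,0,0,0,0,0,0,0,0,0,0,0,0,0,0,0,0,0,0,0,0,0,0,0,0,0,0,0,0,0]' 30
python3 -m jog '[0,0,0,0,0,0,0,0,0,0,-0.04,0,0,0,0,0,0,-0.05,0,0,0,0,0,0,-0.05,0,0,0,0,0,0,0,0,0,0]'
python3 - <<'E'
from h import *
p,c,o=shot("wrist"); cv2.imwrite("pics/w2.png",p["image"]); print(o["tool_pos"],o["opening"]); print(blocks(c,p["image"]))
E
```

```text
t: 5.55
tool_pos: [0.5078, 0.2499, 0.0079]
tool_rot: [-3.141, -0.001, -0.004]
contact_force: [0.2, -0.7, 3.2]
opening: 0.0268
t: 6.18
tool_pos: [0.5098, 0.2507, 0.1522]
tool_rot: [-3.138, -0.001, -0.016]
contact_force: [1.3, 1.1, -1.0]
opening: 0.0266
[0.50978033 0.25069811 0.152179  ] 0.026594244190119784
[(462, 250, 55, 44, -90), (505, 337, 33, 27, 1), (518, 337, 26, 18, -89), (567, 253, 39, 27, 7), (576, 333, 38, 27, 9)]
```

View pics/w2.png

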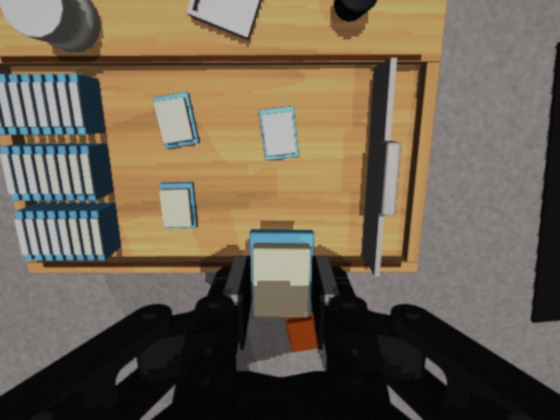

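Block 1 is held at (280,280). The other three are still at (178,121), (280,132) and (177,206).

```bash
python3 -m jog '[0,-0.002,0.051,0,0,0,0,0,-0.002,0.051,0,0,0,0,0,-0.002,0.051,0,0,0,0,0,-0.002,0.051,0,0,0,0,0,0,0.051,0,0,0,0,0,0,0.051,0,0,0,0,0,0,0,0,0,0,0]'
python3 - <<'E'
from h import *
p,c,o=shot("wrist"); cv2.imwrite("pics/w3.png",p["image"]); print(o["tool_pos"],o["opening"])
E
```

```text
t: 7.1
tool_pos: [0.4975, -0.0589, 0.1442]
tool_rot: [-3.141, 0.007, 0.005]
contact_force: [-0.6, -0.2, -0.3]
opening: 0.0267
[ 0.49750832 -0.05885947  0.1442387 ] 0.026688305246451233
```

View pics/w3.png

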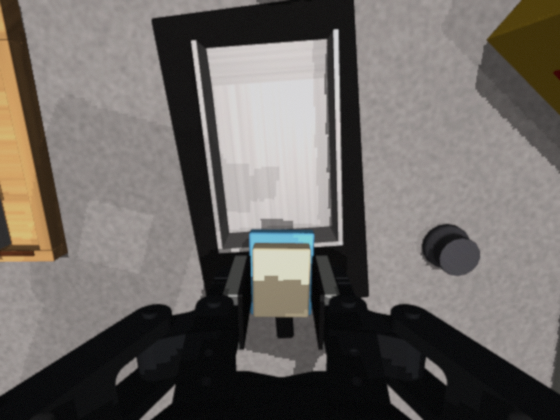

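Run:
```python
from h import *
p,c,o=shot("wrist"); print(o["tool_pos"])
for q,z in [((197,42),.044),((335,32),.044),((338,243),.044),((219,250),.044),((208,45),.011),((329,40),.011)]: print(q,px2w(c,q,z).round(4))
```

```text
[ 0.4975764  -0.05728165  0.14429822]
(197, 42) [ 0.6118 -0.0033  0.044 ]
(335, 32) [ 0.6173 -0.0918  0.044 ]
(338, 243) [ 0.4732 -0.1     0.044 ]
(219, 250) [ 0.4677 -0.0098  0.044 ]
(208, 45) [ 0.6156 -0.0039  0.011 ]
(329, 40) [ 0.6186 -0.0923  0.011 ]
```

```bash
python3 -m jog '[0,0.006,-0.004,0.03,0,0,0,0,0,0,0.05,0,0,0,0,0,0,0.035,0,0,0,0,0,0,0.017,0,0,0,0.5,0,0,0,0,0,0,0.5,0,0,0,0,0,0,0.5,0,0,0,0,0,0,0.5,0,0,-0.03,0,0,0,0.5,0,0,-0.05,0,0,0,0.5,0,0,-0.06,0,0,0]'
python3 -m jog '[0.7,0.01,-0.05,0,0,0,0,0.7,0.01,-0.05,0,0,0,0,0.7,0.01,-0.05,0,0,0,0,0.7,0.01,-0.05,0,0,0,0,0.7,0.01,-0.05,0,0,0,0,0.7,0.013,-0.056,0,0,0,0,0.7,0,0,0,0,0,0]'
python3 - <<'E'
from h import *
p,c,o=shot("wrist"); print(o["t"],o["tool_pos"],o["opening"]); print(blocks(c,p["image"]))
t,c,o=shot("top","t2.png")
E
```

```text
t: 8.45
tool_pos: [0.5043, -0.0524, 0.1559]
tool_rot: [-3.141, -0.0, 0.001]
contact_force: [1.0, -0.4, -0.7]
opening: 0.0426
t: 9.32
tool_pos: [0.5682, 0.2569, 0.1556]
tool_rot: [-3.14, -0.008, -0.003]
contact_force: [0.8, 0.1, -0.1]
opening: 0.06
9.325 [0.56822747 0.25691856 0.15561486] 0.059958030723153866
[(512, 340, 23, 18, -85), (526, 338, 26, 4, -90), (568, 253, 39, 28, 7), (578, 334, 38, 27, 9)]
```

```bash
python3 -m jog '[0.7,0,0.004,0.05,0,0,-7,0.7,0,0,0.05,0,0,0,0.7,0,0,0.03,0,0,0,0.7,0,0,0.02,0,0,0,0,0,0,0,0,0,0,0,0,0,0,0,0,0,0,0,0,0,0,0,0,0,0,0,0,0,0,0,0,0,0,-0.04,0,0,0,0,0,0,-0.05,0,0,0]'
python3 -m jog '[0,0,0,-0.06,0,0,7,0,-0.003,0.05,0,0,0,0,0,-0.003,0.05,0,0,0,0,0,-0.003,0.05,0,0,0,0,0,-0.003,0.05,0,0,0,0,0,-0.003,0.05,0,0,0,0,0,-0.0015,0.0535,0,0,0,0,0,0,0,0,0,0,0,0,0,0,0,0,0]'
python3 - <<'E'
from h import *
p,c,o=shot("wrist","w4.png"); print(o["tool_pos"],o["opening"])
E
```

```text
t: 10.68
tool_pos: [0.5659, 0.2492, 0.0932]
tool_rot: [3.135, 0.193, -0.007]
contact_force: [0.6, 0.3, -0.6]
opening: 0.027
[0.56587401 0.24915672 0.09324777] 0.027009743673025687$: bad value
```

View pics/w4.png

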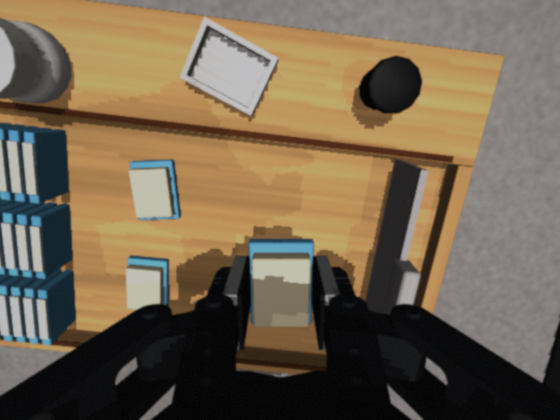

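Block 2 is held at (280,285). The transport call was refused because I miscounted the values, so I'm retyping it.

```bash
python3 -m jog '[0,0,0,-0.06,0,0,7,0,-0.0025,0.05,0,0,0,0,0,-0.0025,0.05,0,0,0,0,0,-0.0025,0.05,0,0,0,0,0,-0.0025,0.05,0,0,0,0,0,-0.0025,0.05,0,0,0,0,0,-0.002,0.0495,0,0,0,0,0,0,0,0,0,0,0]'
python3 - <<'E'
from h import *
p,c,o=shot("wrist","w5.png"); print(o["tool_pos"],o["tool_rot"],o["opening"])
E
```

```text
t: 11.72
tool_pos: [0.5529, -0.0525, 0.154]
tool_rot: [3.141, -0.006, -0.0]
contact_force: [-0.5, 0.7, 0.2]
opening: 0.0268
[ 0.55294097 -0.0525131   0.15403487] [ 3.14140036e+00 -6.16575041e-03 -3.15128450e-04] 0.02681363645966492
```

View pics/w5.png

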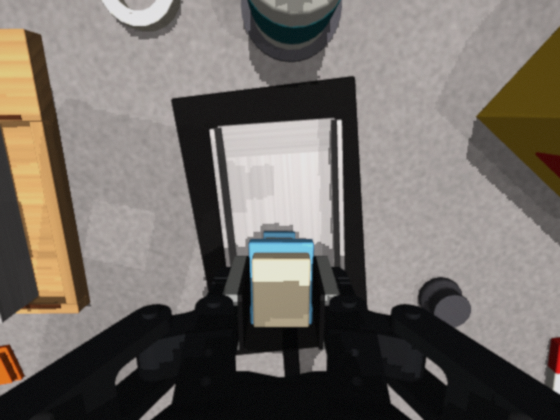

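Run:
```python
from h import *
p,c,o=shot("wrist"); print([px2w(c,(280,v),.013).round(4) for v in (231,235)])
```

```text
[array([ 0.5244, -0.0497,  0.013 ]), array([ 0.5207, -0.0497,  0.013 ])]
```

```bash
python3 -m jog '[0,0,-0.001,0.04,0,0,0,0,0,0,0.05,0,0,0,0,0,0,0.035,0,0,0,0,0,0,0.016,0,0,0,0.5,0,0,0,0,0,0,0.5,0,0,0,0,0,0,0.5,0,0,0,0,0,0,0.5,0,0,-0.03,0,0,0,0.5,0,0,-0.05,0,0,0,0.5,0,0,-0.06,0,0,0]'
python3 -m jog '[0.55,-0.008,-0.055,0,0,0,0,0.55,-0.008,-0.055,0,0,0,0,0.55,-0.008,-0.055,0,0,0,0,0.55,-0.008,-0.055,0,0,0,0,0.55,-0.008,-0.055,0,0,0,0,0.55,-0.008,-0.057,0,0,0,0,0.55,0,-0.058,0,0,0,0,0.55,0,0,0,0,0,0]'
python3 - <<'E'
from h import *
p,c,o=shot("wrist"); print(o["t"],o["tool_pos"],o["opening"]); print(blocks(c,p["image"]))
t,c,o=shot("top","t3.png"); print(blocks(c,t["image"])); print(blocks(c,t["image"],(.44,-.1),(.63,0)))
E
```

```text
t: 13.08
tool_pos: [0.5528, -0.0489, 0.1549]
tool_rot: [-3.141, -0.001, 0.001]
contact_force: [0.3, -0.5, 0.7]
opening: 0.043
t: 14.08
tool_pos: [0.5048, 0.3446, 0.1547]
tool_rot: [-3.14, -0.008, -0.003]
contact_force: [0.5, -0.2, 1.0]
opening: 0.0469
14.075 [0.50482868 0.34455317 0.15472653] 0.04694150495625553
[(507, 339, 38, 26, 0), (576, 335, 39, 27, 9)]
[(506, 338, 39, 27, 1), (577, 333, 40, 27, 8)]
[(543, -51, 147, 87, 4)]
```

```bash
python3 -m jog '[0.55,0.001,0.005,0.05,0,0,0,0.55,0,0,0.05,0,0,0,0.55,0,0,0.03,0,0,0,0.55,0,0,0.019,0,0,0,0,0,0,0,0,0,0,0,0,0,0,0,0,0,0,0,0,0,0,0,0,0,0,0,0,0,0,0,0,0,0,-0.05,0,0,0,0,0,0,-0.05,0,0,0]'
python3 -m jog '[0,0,0,-0.05,0,0,0,0,0,0.056,0,0,0,0,0,0,0.056,0,0,0,0,0,0,0.056,0,0,0,0,0,0,0.056,0,0,0,0,0,0,0.056,0,0,0,0,0,0,0.056,0,0,0,0,0,-0.002,0.056,0,0,0,0,0,0,0,0,0,0,0]'
python3 - <<'E'
from h import *
p,c,o=shot("wrist","w6.png"); print(o["tool_pos"],o["tool_rot"],o["opening"])
E
```

```text
t: 15.42
tool_pos: [0.5048, 0.3355, 0.104]
tool_rot: [3.14, 0.001, -0.005]
contact_force: [1.1, 0.5, 0.9]
opening: 0.0267
t: 16.55
tool_pos: [0.5037, -0.0588, 0.1539]
tool_rot: [-3.142, 0.008, 0.001]
contact_force: [0.5, 0.7, -0.9]
opening: 0.0268
[ 0.50368002 -0.05881618  0.15394528] [-3.14152457e+00  7.96452264e-03  1.01188891e-03] 0.026834431556451564
```

View pics/w6.png

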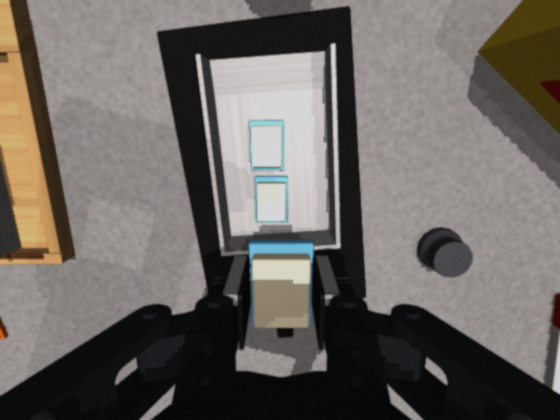

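The cup holds two blocks at (266,145) and (271,200), and the third is held. I'll stack it on the rear one.

Run:
```python
from h import *
p,c,o=shot("wrist"); print(o["tool_pos"],[px2w(c,q,.021).round(4) for q in ((271.5,201),(266.5,147))])
```

```text
[ 0.50373942 -0.05701684  0.15381905] [array([ 0.5042, -0.0489,  0.021 ]), array([ 0.5483, -0.0454,  0.021 ])]
```

```bash
python3 -m jog '[0,0,-0.0075,0.04,0,0,0,0,0,0,0.05,0,0,0,0,0,0,0.025,0,0,0,0,0,0,0.011,0,0,0,0.5,0,0,0,0,0,0,0.5,0,0,0,0,0,0,0.5,0,0,0,0,0,0,0.5,0,0,-0.03,0,0,0,0.5,0,0,-0.05,0,0,0,0.5,0,0,-0.045,0,0,0]'
python3 -m jog '[0.55,0.01,-0.055,0,0,0,0,0.55,0.01,-0.055,0,0,0,0,0.55,0.01,-0.055,0,0,0,0,0.55,0.01,-0.055,0,0,0,0,0.55,0.01,-0.055,0,0,0,0,0.55,0.01,-0.055,0,0,0,0,0.55,0.013,-0.054,0,0,0,0,0.55,0,0,0,0,0,0]'
python3 - <<'E'
from h import *
p,c,o=shot("wrist"); print(o["t"],o["tool_pos"],o["opening"]); print(blocks(c,p["image"]))
t,c,o=shot("top","t4.png"); print(blocks(c,t["image"]))
E
```

```text
t: 17.9
tool_pos: [0.5046, -0.0487, 0.1558]
tool_rot: [3.141, 0.001, 0.003]
contact_force: [-0.1, -0.5, -0.6]
opening: 0.0426
t: 18.9
tool_pos: [0.5774, 0.3389, 0.1539]
tool_rot: [-3.14, -0.007, -0.002]
contact_force: [-0.1, 0.0, 1.1]
opening: 0.0471
18.9 [0.57740311 0.33893124 0.15394009] 0.04707340433237007
[(578, 335, 39, 27, 9)]
[(577, 333, 40, 28, 9)]
```

```bash
python3 -m jog '[0.55,0,0.001,0.05,0,0,-9,0.55,0,0,0.05,0,0,0,0.55,0,0,0.03,0,0,0,0.55,0,0,0.018,0,0,0,0,0,0,0,0,0,0,0,0,0,0,0,0,0,0,0,0,0,0,0,0,0,0,0,0,0,0,0,0,0,0,-0.05,0,0,0,0,0,0,-0.05,0,0,0]'
python3 -m jog '[0,0,0,-0.05,0,0,9,0,-0.004,0.055,0,0,0,0,0,-0.004,0.055,0,0,0,0,0,-0.004,0.055,0,0,0,0,0,-0.004,0.055,0,0,0,0,0,-0.004,0.055,0,0,0,0,0,-0.004,0.055,0,0,0,0,0,-0.004,0.049,0,0,0,0,0,0,0,0,0,0,0,0,0,0,0,0,0,0]'
python3 - <<'E'
from h import *
p,c,o=shot("wrist","w7.png"); print(o["tool_pos"],o["tool_rot"],o["opening"])
E
```

```text
t: 20.25
tool_pos: [0.576, 0.3343, 0.1051]
tool_rot: [3.131, 0.247, -0.004]
contact_force: [0.3, 0.4, 0.6]
opening: 0.0268
t: 21.5
tool_pos: [0.5491, -0.044, 0.155]
tool_rot: [-3.141, -0.001, 0.001]
contact_force: [0.4, 1.0, 0.0]
opening: 0.0268
[ 0.5491068  -0.04397617  0.15501213] [-3.14076346e+00 -6.19150436e-04  6.20158090e-04] 0.026810400822905985
```

View pics/w7.png

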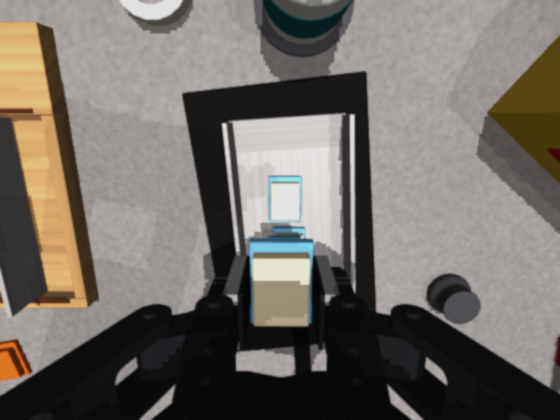

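Block 2 sits at (285,200), with the stack edge at (288,232) behind it. I'm placing the fourth block on it, then moving to a pre-grasp above the fin.

```bash
python3 -m jog '[0,-0.002,0.001,0.04,0,0,0,0,0,0,0.05,0,0,0,0,0,0,0.025,0,0,0,0,0,0,0.012,0,0,0,0.5,0,0,0,0,0,0,0.5,0,0,0,0,0,0,0.5,0,0,0,0,0,0,0.5,0,0,-0.04,0,0,0,0.5,0,0,-0.05,0,0,0,0.5,0,0,-0.055,0,0,0]'
python3 -m jog '[0.5,-0.044,0.004,0,0,0,0,0.5,-0.044,0.004,0,0,0,0,0.5,-0.044,0.004,0,0,0,-3,0.5,0,0,0,0,7.5,0,0.5,0,0,0,0,7.5,0,0.5,0,0,0,0,0,0,0.5,0,0,0,0,0,0,0.5,0,0,0,0,0,0]'
python3 - <<'E'
from h import *
p,c,o=shot("wrist","w8.png"); print(o["t"],o["tool_pos"],R.from_rotvec(o["tool_rot"]).as_matrix().round(3).tolist(),o["q"])
t,c,_=shot("top"); b=shot("scene")
for n,q in (("t",t),("s",b[0])): print([ (np.round(d["box"]).tolist(),d["p"]) for d in ctrl.boxes_of("cup_grip",q)])
im=np.vstack([cv2.resize(p["image"],None,fx=1,fy=1)[:300],cv2.resize(t["image"][120:300,230:440],(560,300))]) ; cv2.imwrite("pics/c8.png",im)
E
```

```text
t: 22.8
tool_pos: [0.547, -0.0455, 0.1752]
tool_rot: [3.142, 0.001, 0.0]
contact_force: [1.1, -0.4, 0.2]
opening: 0.0424
t: 23.8
tool_pos: [0.416, -0.0576, 0.174]
tool_rot: [-3.107, -0.083, -0.408]
contact_force: [-0.1, -0.8, 0.5]
opening: 0.0422
23.8 [ 0.41601492 -0.05760044  0.1739635 ] [[0.965, 0.053, 0.258], [0.052, -0.999, 0.014], [0.258, 0.0, -0.966]] [-0.39078612 -0.66176052  2.28975721  0.11611495  1.2785813   1.10619178]
[([322.0, 215.0, 46.0, 84.0], 0.84)]
[([244.0, 241.0, 62.0, 85.0], 0.61), ([367.0, 211.0, 156.0, 103.0], 0.4)]
```

View pics/c8.png

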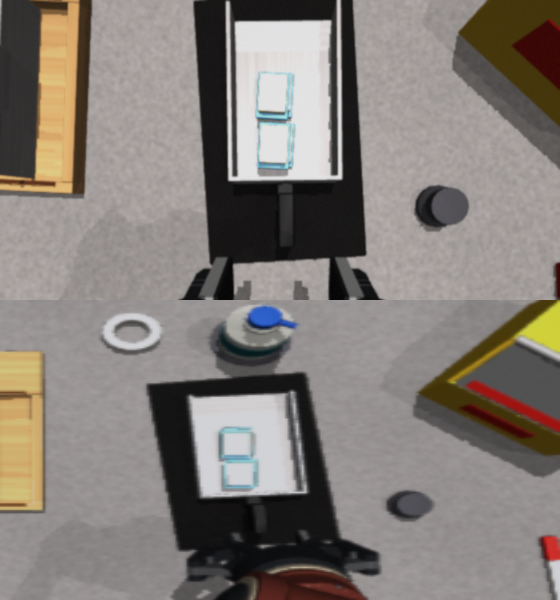

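Run:
```python
from h import *
p,c,o=shot("wrist")
F=[px2w(c,q,.082) for q in ((287,184),(286.5,243))]; print(o["tool_pos"],[f.round(4) for f in F])
print([px2w(c,q,.044).round(4) for q in ((231,5),(338,5),(229,181),(342,181))])
Rm=R.from_rotvec(o["tool_rot"]).as_matrix(); g=np.r_[(F[0]+F[1])[:2]/2,.059]; tgt=g+.019*Rm[:,2]; print(g,tgt,"tool shift",(Rm.T@(tgt-o["tool_pos"])).round(4))
```

```text
[ 0.4155074  -0.05744716  0.17319757] [array([ 0.4624, -0.0592,  0.082 ]), array([ 0.42  , -0.0611,  0.082 ])]
[array([ 0.6088, -0.006 ,  0.044 ]), array([ 0.6134, -0.0937,  0.044 ]), array([ 0.4647, -0.0116,  0.044 ]), array([ 0.4697, -0.1051,  0.044 ])]
[ 0.44119369 -0.06010422  0.059     ] [ 0.44608738 -0.05983589  0.04064299] tool shift [-0.0048  0.0041  0.1359]
```

```bash
python3 -m jog '[0.5,-0.006,0.0035,0.035,0,0,0,0.5,0,0,0.04,0,0,0,0.5,0,0,0.035,0,0,0,0.5,0,0,0.025,0,0,0,0,0,0,0,0,0,0,0,0,0,0,0,0,0,0,0,0,0,0,0,0,0,0,0,0,0,0,0,0,0,0,0,0,0,0]' 80
python3 - <<'E'
from h import *
p,c,o=shot("wrist","w9.png"); print(o["tool_pos"],R.from_rotvec(o["tool_rot"]).as_matrix().round(3).tolist(),o["q"])
E
```

```text
t: 25.22
tool_pos: [0.4447, -0.0596, 0.0418]
tool_rot: [-3.107, -0.082, -0.41]
contact_force: [-0.8, -1.0, -0.0]
opening: 0.011
[ 0.44470537 -0.05960238  0.04181772] [[0.964, 0.053, 0.259], [0.051, -0.999, 0.013], [0.259, 0.0, -0.966]] [-0.36626604 -0.37386562  2.33998972  0.1308049   0.93878553  1.08675517]
```

```bash
cat > cup.py <<'E'
from h import *
g0=np.array([.4385,-.059,.059]); yc=np.deg2rad(3.0)
T0=np.array([.4447,-.0596,.0418]); R0=np.array([[.964,.053,.259],[.051,-.999,.013],[.259,0,-.966]]); R0=R.from_matrix(R0)
Rc0=R.from_euler('z',yc); lip0=g0+Rc0.apply([.179,0,-.048])
BIN=np.array([.637,-.327,0]); BY=-39.
def pose(lipb,tip):
    "TCP pose for lip at bin coords lipb, cup tipped lip-down by tip deg"
    Rb=R.from_euler('z',BY,degrees=True); Rc=Rb*R.from_euler('y',tip,degrees=True)
    D=Rc*Rc0.inv(); L=BIN+Rb.apply(lipb); return L+D.apply(T0-lip0), D*R0
def rows(a,b,n,op=0):
    "rows from pose a to pose b (straight line, slerp)"
    rv=(a[1].inv()*b[1]).as_rotvec(); out=[]; Rk=a[1]
    for k in range(n):
        s=Rk.inv().apply((b[0]-a[0])/n); out+= [op,*s.round(4),*np.rad2deg(rv/n).round(2)]; Rk=Rk*R.from_rotvec(rv/n)
    return json.dumps(out).replace(" ","").replace("0.0,","0,")
def now():
    o=ctrl.get_obs(); return np.array(o["tool_pos"]),R.from_rotvec(o["tool_rot"])
E
python3 - <<'E'
from cup import *
a=(T0,R0); b=(T0+[0,0,.14],R0); c=pose([-.11,0,.165],0)
print(c[0]); print(rows(a,b,6)); print(rows(b,c,10))
E
```

```text
[ 0.41661084 -0.1497209   0.1958    ]
[0,0.006,0,-0.0225,0,0,0,0,0.006,0,-0.0225,0,0,0,0,0.006,0,-0.0225,0,0,0,0,0.006,0,-0.0225,0,0,0,0,0.006,0,-0.0225,0,0,0,0,0.006,0,-0.0225,0,0,0.0]
[0,-0.0028,0.0089,-0.0022,-1.09,-0,4.06,0,-0.0022,0.0091,-0.002,-1.09,-0,4.06,0,-0.0015,0.0092,-0.0019,-1.09,-0,4.06,0,-0.0009,0.0094,-0.0017,-1.09,-0,4.06,0,-0.0002,0.0094,-0.0015,-1.09,-0,4.06,0,0.0005,0.0094,-0.0013,-1.09,-0,4.06,0,0.0011,0.0094,-0.0011,-1.09,-0,4.06,0,0.0018,0.0093,-0.001,-1.09,-0,4.06,0,0.0025,0.0092,-0.0008,-1.09,-0,4.06,0,0.0031,0.009,-0.0006,-1.09,-0,4.06]
```

```bash
python3 -m jog '[0,0.006,0,-0.0225,0,0,0,0,0.006,0,-0.0225,0,0,0,0,0.006,0,-0.0225,0,0,0,0,0.006,0,-0.0225,0,0,0,0,0.006,0,-0.0225,0,0,0,0,0.006,0,-0.0225,0,0,0]'
python3 -m jog '[0,-0.003,0.009,-0.002,-1.1,0,4,0,-0.002,0.009,-0.002,-1.1,0,4.1,0,-0.0015,0.009,-0.002,-1.1,0,4,0,-0.001,0.0095,-0.0015,-1.1,0,4.1,0,0,0.0095,-0.0015,-1.1,0,4,0,0.0005,0.0095,-0.0015,-1.1,0,4.1,0,0.001,0.0095,-0.001,-1.1,0,4.1,0,0.002,0.009,-0.001,-1.1,0,4.1,0,0.0025,0.009,-0.001,-1.1,0,4,0,0.003,0.009,-0.0005,-1.1,0,4]'
python3 -m jog '[0,0,0,0,0,0,0,0,0,0,0,0,0,0]'
python3 - <<'E'
from cup import *
p,c,o=shot("wrist","w10.png"); print(o["tool_pos"],o["q"],o["opening"]); c2=pose([-.11,0,.165],0); print(c2[0],(c2[1].inv()*now()[1]).as_rotvec(degrees=True))
s,cs,_=shot("scene"); t,ct,_=shot("top","t10.png")
im=np.vstack([p["image"][:300],cv2.resize(s["image"][170:370,60:340],(560,400))[:300]]); cv2.imwrite("pics/c10.png",im)
E
```

```text
t: 26.02
tool_pos: [0.4441, -0.0594, 0.1816]
tool_rot: [-3.107, -0.082, -0.409]
contact_force: [-0.8, 0.8, -1.4]
opening: 0.0108
t: 27.28
tool_pos: [0.4164, -0.1495, 0.1949]
tool_rot: [2.855, -1.013, 0.375]
contact_force: [0.6, 0.2, -2.2]
opening: 0.0112
t: 27.52
tool_pos: [0.4166, -0.1491, 0.1949]
tool_rot: [2.857, -1.008, 0.376]
contact_force: [0.2, 0.4, -2.5]
opening: 0.0111
[ 0.41661525 -0.14912446  0.19485539] [-0.4780262  -0.58730259  2.21154684 -0.0562049   1.26105356  1.78125284] 0.011138556887086428
[ 0.41661084 -0.1497209   0.1958    ] [-0.07116163  0.00273665 -0.11494958]
```

View pics/c10.png

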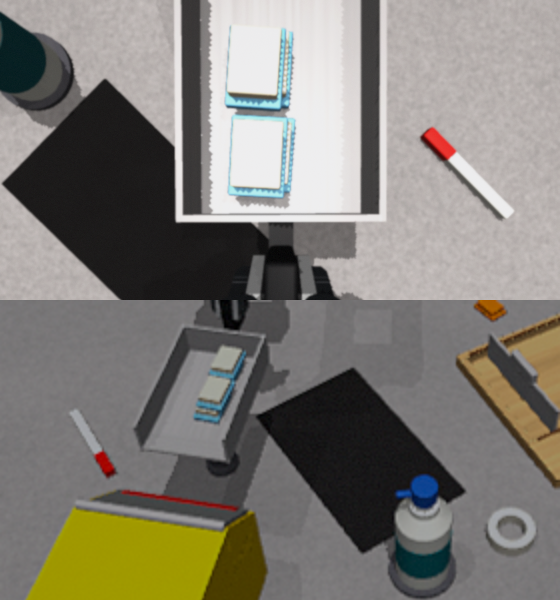

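Run:
```python
from cup import *
t,ct,_=shot("top"); s,cs,_=shot("scene"); a=now()
ims=[]
for q,c,(x0,x1,y0,y1) in ((t,ct,(300,540,90,250)),(s,cs,(60,260,200,400))):
  k=4; im=cv2.resize(q["image"],None,fx=k,fy=k,interpolation=cv2.INTER_CUBIC)
  Rb=R.from_euler('z',BY,degrees=True)
  pts=[BIN+Rb.apply(v) for v in ([-.025,.075,.18],[-.025,-.075,.18],[.085,.075,.18],[.085,-.075,.18],[-.084,.069,.121],[-.084,-.069,.121],[-.085,-.075,.12],[-.085,.075,.12])]
  D=a[1]*R0.inv()
  pts+= [a[0]+D.apply(lip0+Rc0.apply([0,y,z])-T0) for y,z in ((.047,0),(-.047,0),(.047,.033),(-.047,.033))]
  for i,P in enumerate(pts): u=w2px(c,P); cv2.circle(im,tuple(int(k*v+k/2) for v in u),3,(0,0,255) if i<8 else (255,0,255),-1)
  ims.append(cv2.resize(im[k*y0:k*y1,k*x0:k*x1],None,fx=.6,fy=.6) if 0 else im[k*y0:k*y1,k*x0:k*x1])
h=400; ims=[cv2.resize(i,None,fx=(400/i.shape[1]),fy=(400/i.shape[1])) for i in ims]
H=max(i.shape[0] for i in ims); ims=[cv2.copyMakeBorder(i,0,H-i.shape[0],0,0,cv2.BORDER_CONSTANT) for i in ims]
cv2.imwrite("pics/c11.png",np.hstack(ims))
```

```text
(no output)
```

View pics/c11.png

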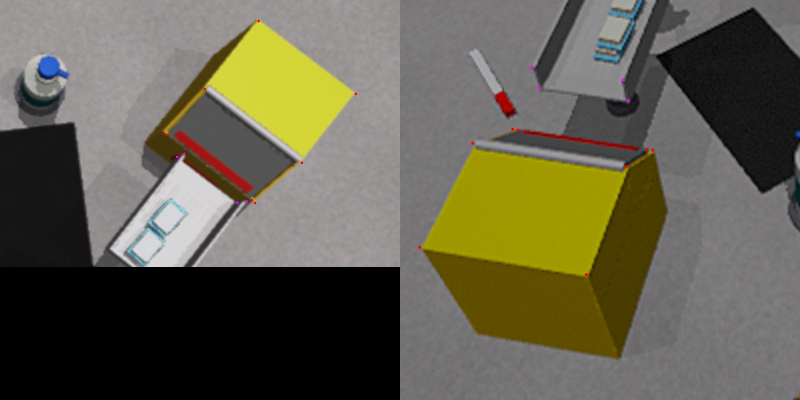

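Overlay: the predicted bin corners and lip (magenta) match both views within about a pixel. Next is the tipping plan.

Run:
```python
from cup import *
s=[pose([-.11,0,.165],0),pose([-.095,0,.142],10),pose([-.055,0,.131],10),pose([-.045,0,.112],62)]
for x in s: print(x[0].round(3))
print(rows(s[0],s[1],3)); print(rows(s[1],s[2],4))
print(rows(s[2],s[3],10))
```

```text
[ 0.417 -0.15   0.196]
[ 0.434 -0.164  0.202]
[ 0.466 -0.189  0.191]
[ 0.56  -0.265  0.279]
[0,0.008,0,-0.0001,0,-3.33,-0,0,0.0079,0,-0.0006,0,-3.33,-0,0,0.0079,0,-0.001,0,-3.33,-0.0]
[0,0.0097,0,0.0036,0,0,0,0,0.0097,0,0.0036,0,0,0,0,0.0097,0,0.0036,0,0,0,0,0.0097,0,0.0036,0,0,0.0]
[0,0.0128,0,-0.0077,0,-5.2,-0,0,0.0121,0,-0.0088,0,-5.2,-0,0,0.0112,0,-0.0099,0,-5.2,-0,0,0.0103,0,-0.0108,0,-5.2,-0,0,0.0093,0,-0.0117,0,-5.2,-0,0,0.0081,0,-0.0125,0,-5.2,-0,0,0.007,0,-0.0132,0,-5.2,-0,0,0.0058,0,-0.0138,0,-5.2,-0,0,0.0045,0,-0.0143,0,-5.2,-0,0,0.0032,0,-0.0146,0,-5.2,-0.0]
```

```bash
python3 - <<'E'
from cup import *
def chain(A,ta,B,tb,n):
    P=[pose(np.array(A)+(np.array(B)-A)*k/n,ta+(tb-ta)*k/n) for k in range(n+1)]
    return ",".join(rows(P[k],P[k+1],1)[1:-1] for k in range(n))
print(chain([-.055,0,.131],10,[-.045,0,.112],62,10))
E
python3 -m jog '[0,0.008,0,0,0,-3.3,0,0,0.008,0,-0.0005,0,-3.3,0,0,0.008,0,-0.001,0,-3.4,0,0,0,0,0,0,0,0]'
python3 -m jog '[0,0.0097,0,0.0036,0,0,0,0,0.0097,0,0.0036,0,0,0,0,0.0097,0,0.0036,0,0,0,0,0.0097,0,0.0036,0,0,0,0,0,0,0,0,0,0]'
```

```text
0,0.0082,0,-0.0121,0,-5.2,-0.0,0,0.0084,0,-0.0122,0,-5.2,-0.0,0,0.0086,0,-0.0123,0,-5.2,-0.0,0,0.0087,0,-0.0124,0,-5.2,-0.0,0,0.0089,0,-0.0125,0,-5.2,-0.0,0,0.009,0,-0.0127,0,-5.2,-0.0,0,0.0091,0,-0.0128,0,-5.2,-0.0,0,0.0093,0,-0.013,0,-5.2,-0.0,0,0.0093,0,-0.0132,0,-5.2,-0.0,0,0.0094,0,-0.0133,0,-5.2,-0.0
t: 28.28
tool_pos: [0.4355, -0.1646, 0.2017]
tool_rot: [2.929, -1.036, 0.129]
contact_force: [-0.0, -0.6, -2.6]
opening: 0.011
t: 28.9
tool_pos: [0.4661, -0.1895, 0.1902]
tool_rot: [2.93, -1.036, 0.127]
contact_force: [-0.2, 0.7, -2.3]
opening: 0.0111
```

```bash
python3 -m jog '[0,0.0082,0,-0.0121,0,-5.2,0,0,0.0084,0,-0.0122,0,-5.2,0,0,0.0086,0,-0.0123,0,-5.2,0,0,0.0087,0,-0.0124,0,-5.2,0,0,0.0089,0,-0.0125,0,-5.2,0,0,0.009,0,-0.0127,0,-5.2,0,0,0.0091,0,-0.0128,0,-5.2,0,0,0.0093,0,-0.013,0,-5.2,0,0,0.0093,0,-0.0132,0,-5.2,0,0,0.0094,0,-0.0133,0,-5.2,0]'
python3 -m jog '[0,0,0,0,0,0,0,0,0,0,0,0,0,0,0,0,0,0,0,0,0,0,0,0,0,0,0,0,0,0,0,0,0,0,0,0,0,0,0,0,0,0]'
python3 - <<'E'
from cup import *
p,c,o=shot("wrist","w12.png"); s,cs,_=shot("scene"); a=now(); c2=pose([-.045,0,.112],62); print(a[0],c2[0],(c2[1].inv()*a[1]).as_rotvec(degrees=True),o["q"])
cv2.imwrite("pics/c12.png",np.vstack([p["image"][:300],cv2.resize(s["image"][170:370,60:340],(560,400))[:300]]))
E
```

```text
t: 30.15
tool_pos: [0.5604, -0.2651, 0.2789]
tool_rot: [-2.508, 0.888, 1.094]
contact_force: [-1.5, 1.6, -0.5]
opening: 0.0113
t: 30.9
tool_pos: [0.5598, -0.2647, 0.279]
tool_rot: [-2.51, 0.888, 1.09]
contact_force: [-2.6, 1.9, -0.8]
opening: 0.0109
[ 0.55985078 -0.26470526  0.27891576] [ 0.55952119 -0.26544743  0.2790683 ] [-0.12468095  0.05570673  0.06742785] [-0.59062     0.52497177  1.11398633  0.08640944  2.31767558  1.69176409]
```

View pics/c12.png

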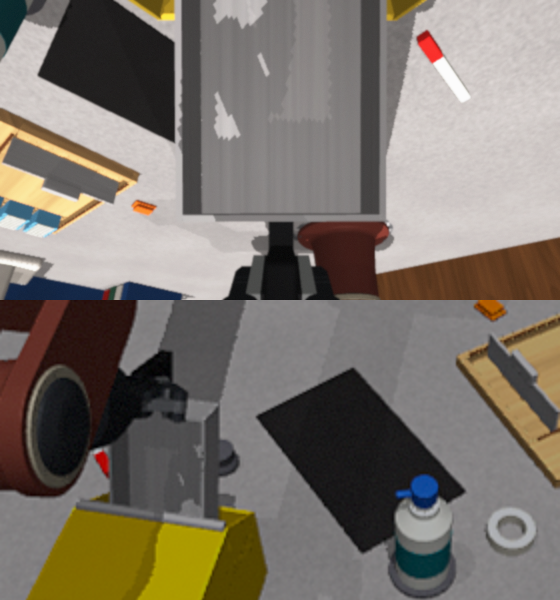

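The cup floor appears empty in both views. I'll tip it a bit further to be sure, hold, then withdraw.

```bash
cat >> cup.py <<'E'
def chain(A,ta,B,tb,n):
    A=np.array(A);B=np.array(B);P=[pose(A+(B-A)*k/n,ta+(tb-ta)*k/n) for k in range(n+1)]
    return ",".join(rows(P[k],P[k+1],1)[1:-1] for k in range(n))
E
python3 - <<'E'
from cup import *
print(chain([-.045,0,.112],62,[-.052,0,.112],70,2)); print(chain([-.052,0,.112],70,[-.055,0,.131],10,10)); print(chain([-.055,0,.131],10,[-.1,0,.145],8,3)); print(chain([-.1,0,.145],8,[-.11,0,.165],0,2))
E
```

```text
0,0.0032,0,-0.0083,0,-4.0,-0.0,0,0.0034,0,-0.0082,0,-4.0,-0.0
0,-0.0086,-0,0.0162,-0,6.0,0.0,0,-0.0086,-0,0.016,-0,6.0,0.0,0,-0.0084,-0,0.0158,-0,6.0,0.0,0,-0.0083,-0,0.0157,-0,6.0,0.0,0,-0.0082,-0,0.0155,-0,6.0,0.0,0,-0.008,-0,0.0154,-0,6.0,0.0,0,-0.0078,-0,0.0153,-0,6.0,0.0,0,-0.0076,-0,0.0152,-0,6.0,0.0,0,-0.0075,-0,0.0152,-0,6.0,0.0,0,-0.0073,-0,0.0151,-0,6.0,0.0
0,-0.0154,-0,-0.0041,-0,0.67,0.0,0,-0.0153,-0,-0.0043,-0,0.67,0.0,0,-0.0152,-0,-0.0044,-0,0.67,0.0
0,-0.0086,-0,0.0007,-0,4.0,0.0,0,-0.0078,-0,0.0005,-0,4.0,0.0
```

```bash
python3 -m jog '[0,0.0032,0,-0.0083,0,-4,0,0,0.0034,0,-0.0082,0,-4,0,0,0,0,0,0,0,0,0,0,0,0,0,0,0,0,0,0,0,0,0,0,0,0,0,0,0,0,0,0,0,0,0,0,0,0]'
python3 -m jog '[0,-0.0086,0,0.0162,0,6,0,0,-0.0086,0,0.016,0,6,0,0,-0.0084,0,0.0158,0,6,0,0,-0.0083,0,0.0157,0,6,0,0,-0.0082,0,0.0155,0,6,0,0,-0.008,0,0.0154,0,6,0,0,-0.0078,0,0.0153,0,6,0,0,-0.0076,0,0.0152,0,6,0,0,-0.0075,0,0.0152,0,6,0,0,-0.0073,0,0.0151,0,6,0]'
python3 -m jog '[0,-0.0154,0,-0.0041,0,0.7,0,0,-0.0153,0,-0.0043,0,0.7,0,0,-0.0152,0,-0.0044,0,0.6,0,0,-0.0086,0,0.0007,0,4,0,0,-0.0078,0,0.0005,0,4,0,0,0,0,0,0,0,0]'
python3 - <<'E'
from cup import *
p,c,o=shot("wrist","w13.png"); s,cs,_=shot("scene"); a=now(); c2=pose([-.11,0,.165],0); print(a[0],c2[0],(c2[1].inv()*a[1]).as_rotvec(degrees=True),o["contact_force"])
cv2.imwrite("pics/c13.png",np.vstack([p["image"][:300],cv2.resize(s["image"][170:370,60:340],(560,400))[:300]]))
b=(T0+[0,0,.14],R0); print(rows(c2,b,10))
E
```

```text
t: 31.88
tool_pos: [0.5728, -0.2752, 0.2845]
tool_rot: [-2.399, 0.849, 1.248]
contact_force: [-0.7, 0.4, -2.2]
opening: 0.0111
t: 33.12
tool_pos: [0.4653, -0.1886, 0.1912]
tool_rot: [2.929, -1.035, 0.134]
contact_force: [-0.6, 0.6, -2.4]
opening: 0.0111
t: 33.88
tool_pos: [0.416, -0.1487, 0.1952]
tool_rot: [2.856, -1.008, 0.377]
contact_force: [-0.3, 0.2, -1.5]
opening: 0.0112
[ 0.41695374 -0.14952406  0.19582187] [ 0.41661084 -0.1497209   0.1958    ] [-0.07544359  0.06913561 -0.07225054] [-0.26395864  0.18218935 -1.52719706]
[0,-0.0037,-0.0088,0.0004,1.09,0,-4.06,0,-0.0031,-0.009,0.0006,1.09,0,-4.06,0,-0.0025,-0.0092,0.0008,1.09,0,-4.06,0,-0.0018,-0.0093,0.001,1.09,0,-4.06,0,-0.0011,-0.0094,0.0011,1.09,0,-4.06,0,-0.0005,-0.0094,0.0013,1.09,0,-4.06,0,0.0002,-0.0094,0.0015,1.09,0,-4.06,0,0.0009,-0.0094,0.0017,1.09,0,-4.06,0,0.0015,-0.0092,0.0019,1.09,0,-4.06,0,0.0022,-0.0091,0.002,1.09,0,-4.06]
```

View pics/c13.png

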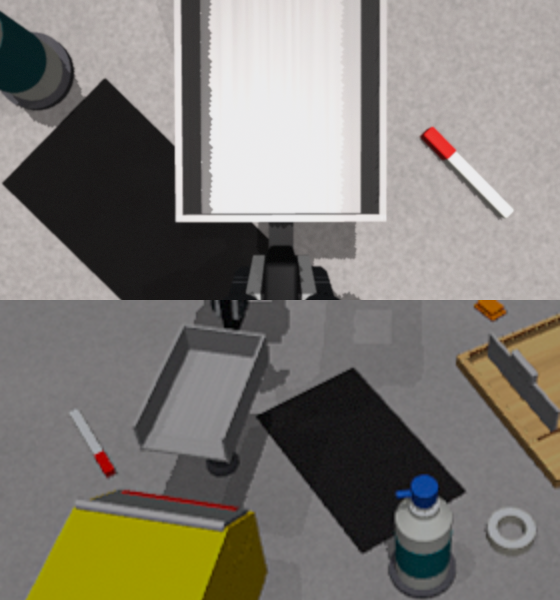

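The cup is empty, the flap is shut and no block is outside the bin. Now I return the cup to the mat.

```bash
python3 -m jog '[0,-0.0037,-0.0088,0.0004,1.1,0,-4,0,-0.0031,-0.009,0.0006,1.1,0,-4.1,0,-0.0025,-0.0092,0.0008,1.1,0,-4,0,-0.0018,-0.0093,0.001,1.1,0,-4.1,0,-0.0011,-0.0094,0.0011,1.1,0,-4.1,0,-0.0005,-0.0094,0.0013,1.1,0,-4.1,0,0.0002,-0.0094,0.0015,1.1,0,-4.1,0,0.0009,-0.0094,0.0017,1.1,0,-4.1,0,0.0015,-0.0092,0.0019,1.1,0,-4,0,0.0022,-0.0091,0.002,1.1,0,-4]'
python3 -m jog '[0,-0.0065,0,0.0242,0,0,0,0,-0.0065,0,0.0242,0,0,0,0,-0.0065,0,0.0242,0,0,0,0,-0.0065,0,0.0242,0,0,0,0,-0.005,0,0.0184,0,0,0,0,0,0,0,0,0,0]'
python3 - <<'E'
from cup import *
a=now(); print(a[0]-T0,(R0.inv()*a[1]).as_rotvec(degrees=True))
E
```

```text
t: 35.22
tool_pos: [0.4454, -0.0596, 0.1815]
tool_rot: [-3.107, -0.088, -0.408]
contact_force: [-1.0, -0.2, -1.3]
opening: 0.0111
t: 35.98
tool_pos: [0.4437, -0.0593, 0.06]
tool_rot: [-3.106, -0.084, -0.402]
contact_force: [0.2, -0.9, -1.8]
opening: 0.0109
[-0.0010387   0.0002883   0.01822254] [ 0.11363095 -0.27663554 -0.05885448]
```

```bash
python3 -m jog '[0,-0.0015,0,0.006,0,0.3,0,0,-0.0015,0,0.006,0,0,0,0,-0.001,0,0.003,0,0,0,0,-0.0005,0,0.002,0,0,0,0,0,0,0,0,0,0]'
```

```text
t: 36.6
tool_pos: [0.4446, -0.0593, 0.044]
tool_rot: [-3.106, -0.085, -0.417]
contact_force: [0.9, -0.8, -1.4]
opening: 0.0114
```

```bash
python3 -m jog '[0,0,0,0.001,0,-0.3,0,0,-0.0003,0,0.001,0,0,0,0,0,0,0,0,0,0]'
python3 -m jog '[0.4,0,0,0,0,0,0,0.4,0,0,0,0,0,0,0.4,0,0,0,0,0,0,0.4,0,0,-0.04,0,0,0,0.4,0,0,-0.05,0,0,0,0.4,0,0,-0.05,0,0,0,0.4,0,0,-0.02,0,-7.5,0,0,0,0,0,0,-7.5,3,0,0,0,0,0,0,0]'
python3 - <<'E'
from h import *
p,c,o=shot("wrist","w14.png"); print(o["tool_pos"],o["tool_rot"])
h=cv2.cvtColor(p["image"],cv2.COLOR_BGR2HSV)
t,ct,_=shot("top","t14.png"); b=ctrl.boxes_of("nozzle_top",t)
m=lambda im:((lambda h:((h[...,0]>105)&(h[...,0]<125)&(h[...,1]>170)&(h[...,2]>90)).astype(np.uint8))(cv2.cvtColor(im,cv2.COLOR_BGR2HSV)))
for im,cc in((t["image"],ct),(p["image"],c)):
  n,l,s,ce=cv2.connectedComponentsWithStats(m(im)); print([(s[i].tolist(),px2w(cc,ce[i],.16).round(3).tolist()) for i in range(1,n) if s[i][4]>20])
E
```

```text
t: 36.98
tool_pos: [0.4449, -0.0593, 0.042]
tool_rot: [-3.107, -0.085, -0.409]
contact_force: [-0.2, 0.4, -2.0]
opening: 0.0114
t: 38.1
tool_pos: [0.4045, -0.0614, 0.1966]
tool_rot: [-3.138, -0.006, 0.001]
contact_force: [0.3, 0.1, -1.1]
opening: 0.0002
[ 0.40452704 -0.06142339  0.19664965] [-3.13815990e+00 -6.32837002e-03  5.84936322e-04]
[([323, 124, 18, 12, 125], [0.699, -0.062, 0.16])]
[]
```

```bash
python3 -m jog '[0,0.01,0,-0.03,0,0,0,0,0.04,0,-0.03,0,0,0,0,0.05,0,0,0,0,0,0,0.05,0,0,0,0,0,0,0.045,0,0,0,0,0,0,0,0,0,0,0,0]'
python3 - <<'E'
from h import *
p,c,o=shot("wrist","w15.png"); print(o["tool_pos"],o["tool_rot"])
h=cv2.cvtColor(p["image"],cv2.COLOR_BGR2HSV); m=((h[...,0]>105)&(h[...,0]<125)&(h[...,1]>150)&(h[...,2]>80)).astype(np.uint8)
n,l,s,ce=cv2.connectedComponentsWithStats(m); print([(s[i].tolist(),ce[i].round(1).tolist(),px2w(c,ce[i],.16).round(3).tolist()) for i in range(1,n) if s[i][4]>20])
e=cv2.distanceTransform(m,cv2.DIST_L2,5); _,r,_,q=cv2.minMaxLoc(e); print("inscribed",r,q,px2w(c,q,.16).round(4))
a=cv2.resize(p["image"],None,fx=1,fy=1); t,ct,_=shot("top")
cv2.imwrite("pics/c15.png",np.hstack([a[:400,:],cv2.resize(t["image"][110:310,280:390],(220,400))]))
E
```

```text
t: 39.0
tool_pos: [0.5991, -0.0613, 0.2548]
tool_rot: [-3.138, -0.005, 0.004]
contact_force: [-0.3, 0.3, -0.1]
opening: -0.0001
[ 0.59911403 -0.06131694  0.25477075] [-3.1377282  -0.00464468  0.00357044]
[([261, 40, 60, 47, 1685], [284.7, 64.7], [0.699, -0.063, 0.16])]
inscribed 20.772096633911133 (281, 63) [ 0.7001 -0.0606  0.16  ]
```

View pics/c15.png

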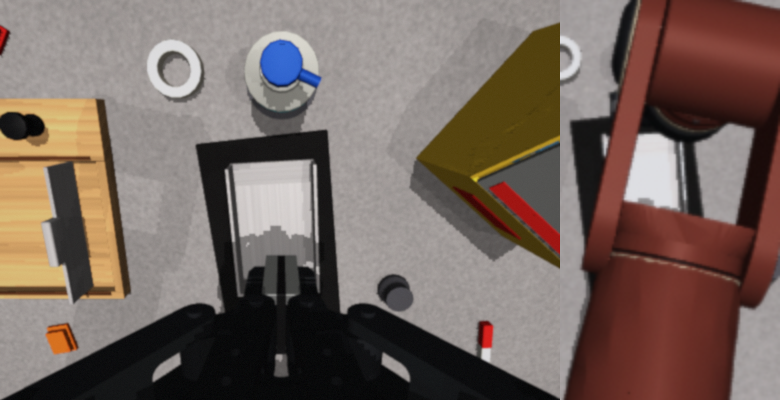

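The blue cap is at (281,63) with a 14 mm radius as specified, at (0.700, -0.061). The cup stands on its mat. I'm pressing the cap now.

```bash
python3 -m jog '[0,0.05,0,0,0,0,0,0,0.051,0,0,0,0,0,0,0,0,0.05,0,0,0,0,0,0,0.03,0,0,0,0,0,0,0.01,0,0,0,0,0,0,0,0,0,0]'
python3 -m jog '[0,0,0,0.004,0,0,0,0,0,0,0.004,0,0,0,0,0,0,0.003,0,0,0,0,0,0,0,0,0,0,0,0,0,0,0,0,0]'
```

```text
t: 39.85
tool_pos: [0.6987, -0.0608, 0.1671]
tool_rot: [-3.139, -0.003, 0.0]
contact_force: [0.7, 1.4, 0.3]
opening: 0.0004
t: 40.48
tool_pos: [0.7003, -0.0608, 0.1567]
tool_rot: [-3.139, -0.004, -0.003]
contact_force: [0.9, -0.9, 5.1]
opening: 0.0005
```

```bash
python3 -m jog '[0,0,0,0.003,0,0,0,0,0,0,0.002,0,0,0,0,0,0,0,0,0,0,0,0,0,0,0,0,0]'
```

```text
t: 40.98
tool_pos: [0.7004, -0.0609, 0.154]
tool_rot: [-3.139, -0.004, -0.003]
contact_force: [-4.0, 0.6, 12.6]
opening: -0.0001
```

```bash
python3 -m jog '[0,0,0,0.0015,0,0,0,0,0,0,0,0,0,0]'
python3 -m jog '[0,0,0,-0.015,0,0,0,0,0,0,-0.03,0,0,0,0.5,0,0,-0.05,0,0,0,0.5,-0.033,-0.048,0,0,0,0,0.5,-0.033,-0.048,0,0,0,0,0.5,-0.033,-0.048,0,0,0,0,0.5,-0.033,-0.048,0,0,0,0,0.5,-0.033,-0.046,0,0,0,0,0.5,0,0,0,0,0,0]'
python3 - <<'E'
from h import *
p,c,o=shot("wrist","w16.png"); print(o["tool_pos"])
h=cv2.cvtColor(p["image"],cv2.COLOR_BGR2HSV)
print([(np.round(d["box"]).tolist(),round(d["p"],2)) for d in ctrl.boxes_of("divider_grip",p)])
t,ct,_=shot("top"); print([(np.round(d["box"]).tolist(),round(d["p"],2)) for d in ctrl.boxes_of("divider_grip",t)],blocks(ct,t["image"]))
cv2.imwrite("pics/c16.png",p["image"])
for d in ctrl.boxes_of("divider_grip",p)[:1]:
  u,v,w,hh=d["box"]; print([px2w(c,(u,v+s*hh/2),.06).round(3) for s in(-1,0,1)])
E
```

```text
t: 41.22
tool_pos: [0.7004, -0.0609, 0.1539]
tool_rot: [-3.139, -0.004, -0.004]
contact_force: [-6.6, 0.9, 16.8]
opening: 0.0002
t: 42.35
tool_pos: [0.5314, 0.1792, 0.2437]
tool_rot: [-3.138, -0.012, 0.004]
contact_force: [-0.1, -0.0, 1.2]
opening: 0.0426
[0.53139134 0.17922128 0.24368925]
[([281.0, 177.0, 15.0, 154.0], 0.58)]
[] []
[array([0.613, 0.18 , 0.06 ]), array([0.542, 0.18 , 0.06 ]), array([0.462, 0.179, 0.06 ])]
```

```bash
python3 -m jog '[0.5,0.005,0.001,0.06,0,0,0,0.5,0,0,0.06,0,0,0,0.5,0,0,0.045,0,0,0,0.5,0,0,0.027,0,0,0,0.5,0,0,0,0,0,0,0,0,0,0,0,0,0,0,0,0,0,0,0,0,0,0,0,0,0,0,0,0,0,0,0,0,0,0]' 30
```

```text
t: 43.72
tool_pos: [0.5407, 0.1764, 0.055]
tool_rot: [-3.138, -0.004, -0.006]
contact_force: [0.4, -1.5, 6.2]
opening: 0.0091
```

```bash
python3 -m jog '[0,0,-0.01,-0.002,0,0,0,0,0,-0.03,0,0,0,0,0,0,-0.03,0,0,0,0,0,0,-0.03,0,0,0,0,0,0,-0.03,0,0,0,0,0,0,-0.03,0,0,0,0,0,0,-0.02,0,0,0,0,0,0,-0.01,0,0,0,0,0,0,0,0,0,0,0]'
python3 -m jog '[0,0,-0.005,0,0,0,0,0,0,-0.003,0,0,0,0,0,0,-0.002,0,0,0,0,0,0,0,0,0,0,0]'
```

```text
t: 44.85
tool_pos: [0.5398, 0.3674, 0.0551]
tool_rot: [-3.137, -0.005, -0.006]
contact_force: [7.3, 1.8, -3.2]
opening: 0.0091
t: 45.35
tool_pos: [0.5398, 0.3762, 0.0551]
tool_rot: [-3.139, -0.004, -0.005]
contact_force: [6.4, -0.9, -3.1]
opening: 0.0089
```

```bash
python3 -m jog '[0,0,-0.002,0,0,0,0,0,0,-0.002,0,0,0,0,0,0,-0.001,0,0,0,0,0,0,0,0,0,0,0]'; python3 -m jog '[0,0,-0.001,0,0,0,0,0,0,-0.001,0,0,0,0,0,0,0,0,0,0,0]'
```

```text
t: 45.85
tool_pos: [0.5397, 0.381, 0.0551]
tool_rot: [-3.139, -0.004, -0.005]
contact_force: [6.6, -1.1, -2.4]
opening: 0.0086
t: 46.22
tool_pos: [0.5397, 0.383, 0.0551]
tool_rot: [-3.139, -0.004, -0.005]
contact_force: [7.4, -0.8, -3.5]
opening: 0.0091
```

```bash
python3 -m jog '[0,0,-0.002,0,0,0,0,0,0,-0.001,0,0,0,0,0,0,0,0,0,0,0]'; python3 -m jog '[0,0,-0.0015,0,0,0,0,0,0,-0.001,0,0,0,0,0,0,0,0,0,0,0]'
```

```text
t: 46.6
tool_pos: [0.5397, 0.3832, 0.0551]
tool_rot: [3.138, 0.004, 0.003]
contact_force: [4.3, -11.4, -0.3]
opening: 0.0089
t: 46.98
tool_pos: [0.5397, 0.3833, 0.0551]
tool_rot: [3.133, 0.004, 0.001]
contact_force: [3.1, -17.9, 4.3]
opening: 0.0091
```

```bash
python3 -m jog '[0,0,0.003,0,0,0,0,0.35,0,0,0,0,0,0,0.35,0,0,0,0,0,0,0.35,0,0,0,0,0,0,0.35,0,0,-0.03,0,0,0,0.35,0,0,-0.05,0,0,0,0.35,0,0,-0.05,0,0,0,0.35,0,0,-0.05,0,0,0,0.35,-0.05,0.02,0,0,0,0,0.35,-0.03,0.03,0,0,0,0]'
python3 - <<'E'
from h import *
p,c,o=shot("wrist"); t,ct,_=shot("top"); s,cs,_=shot("scene"); print(o["t"],o["tool_pos"])
cv2.imwrite("pics/fin.png",np.vstack([np.hstack([p["image"][:300],cv2.resize(t["image"][80:300,90:330],(240,300))]),cv2.resize(s["image"][140:400,50:460],(800,507))[60:360]]))
E
```

```text
t: 48.22
tool_pos: [0.4573, 0.3355, 0.2364]
tool_rot: [-3.137, -0.007, -0.002]
contact_force: [-0.5, -0.7, -0.3]
opening: 0.03
48.225 [0.45725991 0.33553191 0.23642026]
```

View pics/fin.png

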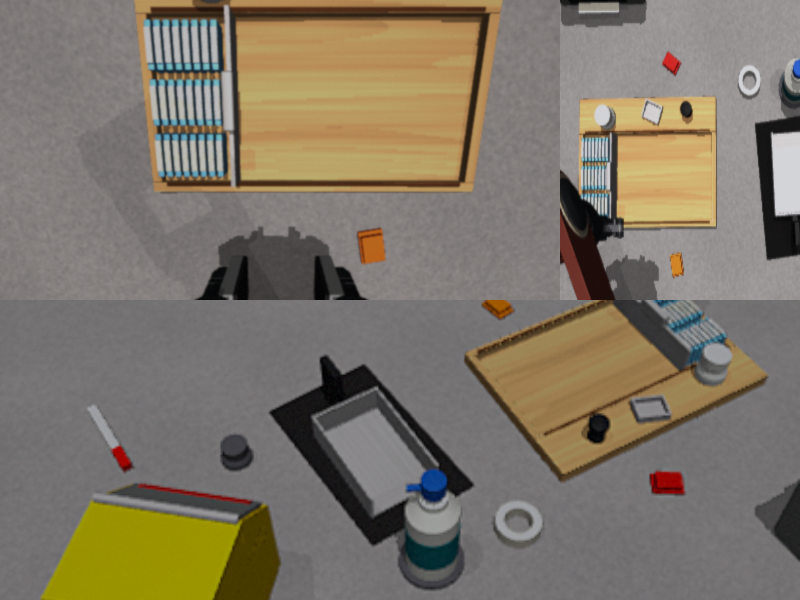

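The divider is at the kept row, the bay is empty, the cup is upright on its mat, the flap is shut, the cap is up and the bystanders are where they were. I'm handing in.

```bash
python3 -c "
from station import ctrl; print(ctrl.finish_job())"
```

```text
the job is handed in; nothing more can be done
None
```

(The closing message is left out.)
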